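# Shut the spice cupboard and snap its seesaw catch over

### The job

Slide the small turquoise cupboard's door fully shut by its wooden pull. Then push down the raised end of the seesaw catch on top so that it snaps over, and press it firmly home for a moment to bed it, feeling for the bottom and not straining it (about 14 N is right, 20 N is too much). Leave the door shut, the catch over and everything else where it stands.

Things in the scene. Friction and masses are not known exactly. Their poses are not given: they have to be found in the camera images.
- cupboard: Small turquoise wooden cupboard fixed on the counter, 160 deep (x) x 460 wide (y) x 200 mm high. Origin: centre of its underside; x points out of its front (roughly away from the robot), y along the front, z up. A fixed panel closes the front at y below 0; the sliding door, running outside the front, closes y above 0.
- door (a joint): Sliding door 215 mm wide, 14 thick, top edge 188 mm over the counter. Value in m: 0 shut (covers y 0 to 215 mm), grows as it stands open towards the cupboard's -y, up to 0.14. Friction about 4 N; stays where left. Shut, it meets a firm stop.
- pull (a point): Point on the door's upright wooden pull: a board 16 mm thick along y, standing out from the door 43 mm along x, 90 mm tall, its top 215 mm over the counter. The point lies 20 mm below that top, midway through the thickness, 20 mm in from the outer edge. Axes as the cupboard's. Push it sideways or pinch it from above.
- catch (a joint): Seesaw catch: flat steel rocker along y on the cupboard's top. Rad: 0 level, start -0.30 (+y end with broad pad raised), grows as the pad goes down. A push on the pad's middle takes about 7 N at first, easing to 0 at level; then it snaps to a firm stop at 0.12. The pad sits on rubber, giving 1 mm per 12 N. At the stop 9 N or more for 0.3 s beds it; over 20 N at any time strains it.
- catch_spot (a point): Point on the cupboard's top face (200 mm up) under the middle of the catch's pad, which is 50 mm along x, 38 along y; the pin lies 50 mm to -y. The bracket's height differs each time and is not measured: rocker level, the pad's top is 32 to 50 mm above this point; at the start its middle is 15 mm higher than that, gone over 6 mm lower. With the door open its tongue would strike the door.
- jar: Closed green ceramic jar, 68 mm across, 90 mm tall, standing on the cupboard's top. Origin: centre of its foot. Leave it alone.
- clear_box: Transparent plastic box with a white lid, 80 x 115 x 50 mm, on the cupboard's top. Origin: centre of its underside. Leave it alone.
- tiffin: Three-tier steel tiffin, 107 mm across, 180 mm tall with its carrying wire, on the counter. Origin: centre of its foot. Leave it alone.
- tray: Bamboo tray 178 x 308 x 22 mm on the counter beyond the cupboard. Origin: centre of its underside. Leave it alone.
- spoon: Steel slotted spoon lying in the tray, about 217 mm long along y, 4 mm thick. Origin: underside, near its middle. Leave it alone.
- tumbler: Steel tumbler, 68 mm across, 100 mm tall, on the counter. Origin: centre of its foot. Leave it alone.
- katori: Small brass bowl, 100 mm across, 40 mm tall, on the counter. Origin: centre of its foot. Leave it alone.

How it is judged:
On the way, in this order (a step that is already met when the one before it is completed fails the run):
1. the door is slid fully shut (value of joint door below 0.0025 m), for 0.2 s.
2. with the door shut, the catch is snapped over and bedded under a firm push of the fingers (value of joint catch above 0.1 rad and contact force between the fingers and catch above 9 N and value of joint door below 0.004 m), for 0.2 s.
At the end, for the whole second after the job is handed in: The door is shut to within 4 mm, the catch stays over on its own (angle above 0.10 rad), both at rest, let go, and the bystanders stand where they stood (value of joint door below 0.004 m and value of joint catch above 0.1 rad and velocity of joint catch between -0.05 and 0.05 rad/s and velocity of joint door between -0.01 and 0.01 m/s); the robot touches nothing.
It fails at once if the catch is pushed with more than 20 N (contact force between the fingers and catch above 20 N).
It fails at once if a bystander is shifted (2 to 3 cm) (distance of any of tiffin, tray, spoon, tumbler, katori from where it was at the start of the episode above 0.03 m or distance of any of jar, clear_box from where it was at the start of the episode above 0.02 m).
It fails at once if the jar, tiffin or tumbler is tipped (angle between any of jar, tiffin, tumbler's own z axis and vertical above 0.35 rad).
It also fails if it takes over 58 s, if anything falls off the work surface, if the arm or the gripper's body presses on something with over 40 N, if the wrist force passes 120 N, or if a joint passes its speed limit or range.

### The arm

A 6-joint arm with a two-finger parallel gripper is mounted at the origin on the work surface. World frame = base frame: x ahead of the robot, y to its left, z up, the work surface at z = 0. Lengths are in m, angles in rad, forces in N, time in s.
With the tool pointing down it reaches from about 0.35 to 0.925 m from the base axis. Payload 6.4 kg.
Tool frame: the origin (TCP) lies at the very end of the fingers, on their centre line; the grasp point (between the pads) lies pinch_z behind it (pinch_z is the distance from the TCP to the grasp point, in m); x points along the fingers, z is the direction in which the jaws open and shut, and the axes are right-handed (so a half turn about x gives the same grasp; the last joint's range is limited). The gripper opens to 94 mm and grips with 3 to 60 N. Pads are 16 mm wide; open, the fingers measure 119 mm over their backs; the gripper's body (75 mm by 177 mm) begins 78 mm behind the grasp point.
Start: joints at [-1.329, 0.245, 1.558, -0, 1.339, -0.174], TCP at [0.263, -0.595, 0.205] pointing down, gripper open.
Joint ranges: [-3.13, 3.13], [-1.02, 2.26], [0.13, 2.54], [-0.95, 4.09], [0.21, 2.88], [-2.74, 2.74]. Speed limits (rad/s): [2.57, 2.57, 3.14, 3.14, 3.14, 3.14].

### API

Orientations are given as a unit quaternion [w, x, y, z].
In Python, from station import * gives the robot as it stands. The module is installed in compiled form; this text tells all that it offers.
- The arm moves only by the tool move_arm, never from a script. Its argument "deltas" is a list of rows, each an object of numbers: "grip": the gripper's target within -1 to 1 (shut at 1, half-way at 0, fully open at -1); "tx", "ty", "tz": the shift along the tool's x, y, z in m; "rx", "ry", "rz": the turn, a rotation vector about the tool's x, y, z in rad. A call has 1 to 20 rows; each row shifts and turns the commanded pose from where the row before left it, along the tool's axes as they then stand; what a row does not reach is not made up. A row lasts 1/12 s, in which the tool goes at most 41.7 mm and 7.16 degrees, less where a joint would pass 70% of its speed; a pose out of reach is approached as far as the arm can. A call with a gripper value outside its range is refused whole. The fingers move at their own pace and stop on an object; the grip force is fixed at half the most. Time passes only in rows, so rows that do not move let the fingers close. It gives the time, the measured TCP pose, the force and the opening at its end, in the units of the state.
- get_state(): the state, without advancing time (a new reading comes with each control period).
- camera(name): name is "side" or "top"; returns the picture (420x560x3 uint8, blue, green, red); there is no depth.
- camera_info(name): a dict with "camera_matrix" (3x3 intrinsics, pixels), "k1" (the pictures are not rectified: a ray, as slopes to the right and down, at radius r is drawn at 1 + k1 r^2 times it, then the intrinsics apply), "rvec" (rotation vector, rad) and "tvec" (3), from world to camera coordinates, as OpenCV has them. Camera axes: x right, y down, z forward; pixel columns grow to the right and rows downward; lengths in m; the calibration is good to about 2 mm. A picture is of the moment at which its call begins. camera_info takes no time and is no camera call.
- close_job(): hands the job in, once; it reports no verdict.
The state is a dict: "clock": time; "joint_pos": joint angles; "qvel": joint speeds; "joint_efforts": joint torques, N m; "position": TCP position; "tool_rot": TCP orientation; "wrist_force": force on the tool from outside, world axes, zero at the start; "ft_torque": the same for the moment, N m; "opening": finger opening in m.
Only numpy, scipy, OpenCV 4.12 (cv2) and the standard library are available. Lean on these libraries where they do the work, as an engineer would, in place of code of your own. Each camera call takes 0.05 s, during which the arm holds its last target.

## Working session

There is one attempt and no reset: what is moved stays moved. The work goes in short steps, Python scripts to look and compute and a tool call to move; the robot and the scene stay as the last step left them, time stands still between calls to the robot, and variables do not carry over. Pictures are saved under pics/ and viewed, and the job is handed in when it is done.

Besides the shell and the picture viewer there is one more tool, called in YAML: its name, and indented under it one key for each argument. move_arm: Moves the arm, as the interface text tells. Its arguments: {"type":"object","properties":{"deltas":{"type":"array"}},"required":["deltas"]}

```bash
mkdir -p pics
python3 - <<'E'
from station import *
import cv2
for n in ["side","top"]:
    cv2.imwrite(f"pics/{n}0.png",camera(n)); i=camera_info(n); print(n,i)
s=get_state(); print(s)
E
```

```text
side {'camera_matrix': array([[527.23225765,   0.        , 292.36720736],
       [  0.        , 527.23225765, 209.20649471],
       [  0.        ,   0.        ,   1.        ]]), 'k1': -0.10958711007373242, 'rvec': array([ 2.8276049 , -0.05575388,  0.01844594]), 'tvec': array([-0.56706104,  0.07400986,  1.92642697])}
top {'camera_matrix': array([[381.17927748,   0.        , 282.3462959 ],
       [  0.        , 381.17927748, 206.83182131],
       [  0.        ,   0.        ,   1.        ]]), 'k1': 0.004141279771272576, 'rvec': array([ 2.15038195, -2.20321686,  0.10419557]), 'tvec': array([-0.00690719,  0.60294053,  1.09960704])}
{'clock': 0.1, 'joint_pos': array([-1.32909277e+00,  2.45712358e-01,  1.55886885e+00, -1.13666578e-05,
        1.33867290e+00, -1.74087242e-01]), 'qvel': array([ 1.16226770e-04,  1.73693198e-05, -4.08145190e-03, -3.45895328e-04,
       -7.24338573e-04,  1.59369395e-03]), 'joint_efforts': array([-4.73539658e-04, -4.16920102e+01, -3.15523374e+01,  6.86639012e-02,
        3.10220697e-02, -5.70152702e-05]), 'position': array([ 0.26242638, -0.59409652,  0.20448844]), 'tool_rot': array([ 0.59200274,  0.38643052,  0.59286641, -0.38563406]), 'wrist_force': array([-0.29437375, -0.2046281 , -0.59215639]), 'ft_torque': array([0.01653232, 0.00550958, 0.0136458 ]), 'opening': 0.0940594590205717}
```

View pics/side0.png

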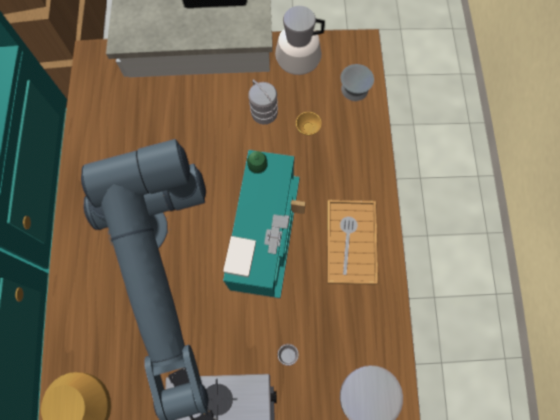

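View pics/top0.png

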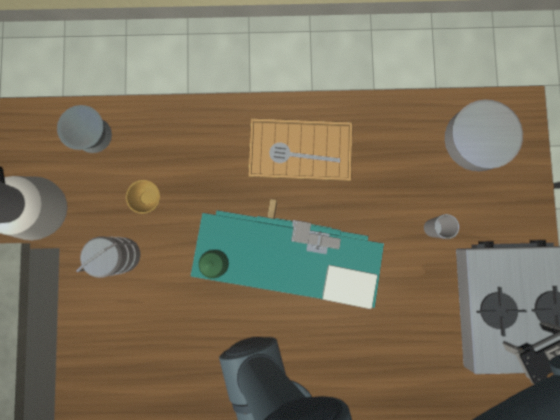

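The top view shows the cupboard at (290,260), the pull at (272,208), the catch at (315,238), the jar at (212,263) and the box lid at (350,287). I'll enlarge both views to measure.

Run:
```python
import cv2
a=cv2.imread("pics/top0.png")[190:320,180:400]; cv2.imwrite("pics/topz.png",cv2.resize(a,None,fx=3.6,fy=3.6,interpolation=cv2.INTER_CUBIC))
a=cv2.imread("pics/side0.png")[145:300,215:315]; cv2.imwrite("pics/sidez.png",cv2.resize(a,None,fx=3.8,fy=3.8,interpolation=cv2.INTER_CUBIC))
```

```text
(no output)
```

View pics/topz.png

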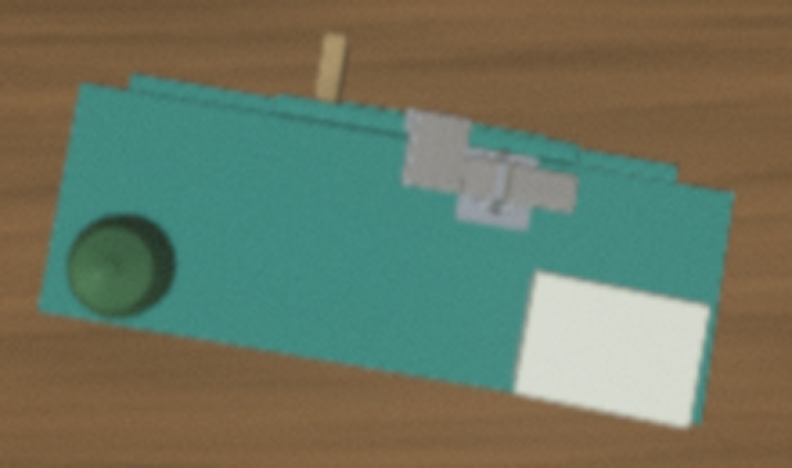

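View pics/sidez.png

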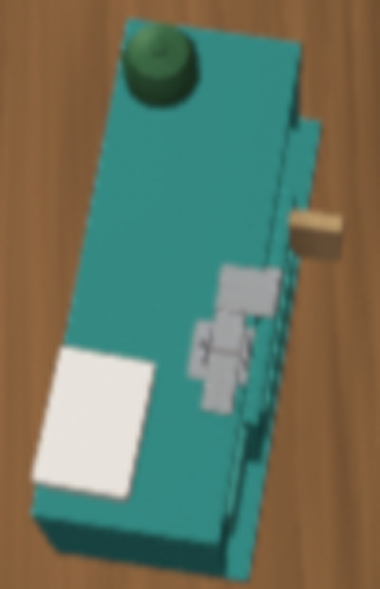

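The top zoom shows the cupboard corners at about (80,85), (735,192), (700,425) and (38,312). The pull's top runs (322,35)-(346,35) to (316,100)-(338,103), and the pad spans (407,110)-(470,190). In the side zoom the pad is at (218-280, 265-315) and the pull's top at (290-342, 210-228).

```bash
cat > h.py <<'E'
from station import *
import numpy as np, cv2
from scipy.spatial.transform import Rotation as Ro
def ray(n,p):
    i=camera_info(n);K=i["camera_matrix"]
    d=cv2.undistortPoints(np.array([[p]],float),K,np.array([i["k1"],0,0,0]))[0,0]
    R=cv2.Rodrigues(i["rvec"])[0]
    return -R.T@i["tvec"], R.T@np.array([d[0],d[1],1])
def plane(n,p,z):
    o,d=ray(n,p); return o+d*(z-o[2])/d[2]
def tri(p1,p2):
    a,u=ray("top",p1);b,v=ray("side",p2)
    s,t=np.linalg.lstsq(np.c_[u,-v],b-a,rcond=None)[0]
    return (a+u*s+b+v*t)/2, np.linalg.norm(a+u*s-b-v*t)
T=lambda x,y:((x+.5)/3.6-.5+180,(y+.5)/3.6-.5+190)
S=lambda x,y:((x+.5)/3.8-.5+215,(y+.5)/3.8-.5+145)
E
python3 - <<'E'
from h import *
np.set_printoptions(precision=4,suppress=True)
t=[plane("top",T(*p),.2) for p in [(80,85),(735,192),(700,425),(38,312)]]
print(np.array(t))
s=[plane("side",S(*p),.2) for p in [(298,42),(125,20),(218,575),(33,515)]]; print("side FL,BL,FR,BR",np.array(s))
for a in (t,):
  print([np.linalg.norm(a[i]-a[(i+1)%4]) for i in range(4)])
c=np.mean(t,0); y=(t[0]-t[1])+(t[3]-t[2]); yaw=np.arctan2(-y[0],y[1]); print(c,yaw)
cy,sy=np.cos(yaw),np.sin(yaw); X=np.array([cy,sy,0]);Y=np.array([-sy,cy,0])
loc=lambda p:np.array([(p-c)@X,(p-c)@Y,p[2]])
print("pull top",[loc(plane("top",T(*p),.215)) for p in [(322,35),(346,35),(316,100),(338,103)]])
print("pull side",[loc(plane("side",S(*p),.215)) for p in [(290,210),(342,213),(342,229),(290,226)]])
for h in (.245,.255,.265): print("pad",h,[loc(plane("top",T(*p),h)) for p in [(407,110),(470,118),(465,190),(402,185)]],[loc(plane("side",S(*p),h)) for p in [(220,265),(281,269),(277,317),(217,311)]])
print("pad tri",[ (loc(q),e) for q,e in [tri(T(436,151),S(249,290)),tri(T(407,110),S(281,269)),tri(T(402,185),S(220,265)),tri(T(470,118),S(277,317)),tri(T(465,190),S(217,311))]])
print("door edges", [loc(plane("top",T(*p),.188)) for p in [(280,96),(578,148)]])
for n,a,z in (("jar",T(110,270),.29),("box",T(613,350),.25)): print(n,loc(plane("top",a,z)))
print(Ro.from_quat(np.roll(get_state()["tool_rot"],-1)).as_matrix())
E
```

```text
[[ 0.5756  0.1807  0.2   ]
 [ 0.4907 -0.2701  0.2   ]
 [ 0.334  -0.2387  0.2   ]
 [ 0.4209  0.2101  0.2   ]]
side FL,BL,FR,BR [[ 0.576   0.1837  0.2   ]
 [ 0.4204  0.2114  0.2   ]
 [ 0.4901 -0.2932  0.2   ]
 [ 0.3369 -0.2372  0.2   ]]
[np.float64(0.45877225290001583), np.float64(0.1598763955450527), np.float64(0.45712167149372057), np.float64(0.15753430477778294)]
[ 0.4553 -0.0295  0.2   ] -0.18866826730505729
pull top [array([0.1391, 0.0686, 0.215 ]), array([0.1418, 0.0524, 0.215 ]), array([0.0944, 0.0652, 0.215 ]), array([0.0949, 0.05  , 0.215 ])]
pull side [array([0.0959, 0.0675, 0.215 ]), array([0.1409, 0.0716, 0.215 ]), array([0.143 , 0.0571, 0.215 ]), array([0.0981, 0.053 , 0.215 ])]
pad 0.245 [array([0.096 , 0.0035, 0.245 ]), array([ 0.0976, -0.0384,  0.245 ]), array([ 0.0504, -0.0426,  0.245 ]), array([ 0.0468, -0.0012,  0.245 ])] [array([ 0.0462, -0.0001,  0.245 ]), array([0.0977, 0.0041, 0.245 ]), array([ 0.1006, -0.038 ,  0.245 ]), array([ 0.0501, -0.0404,  0.245 ])]
pad 0.255 [array([0.0954, 0.0037, 0.255 ]), array([ 0.097 , -0.0377,  0.255 ]), array([ 0.0503, -0.0419,  0
[... 378 characters left out ...]
ray([ 0.0986, -0.002 ,  0.265 ]), array([ 0.1015, -0.0436,  0.265 ]), array([ 0.0517, -0.046 ,  0.265 ])]
pad tri [(array([ 0.0732, -0.0193,  0.2481]), np.float64(0.0016859773150525877)), (array([0.0968, 0.0037, 0.2453]), np.float64(0.0017332801705836906)), (array([ 0.0467, -0.0012,  0.2487]), np.float64(0.00032551567236259856)), (array([ 0.0992, -0.0381,  0.2436]), np.float64(0.0029978923630182776)), (array([ 0.0505, -0.0421,  0.2511]), np.float64(0.0003042043390568677))]
door edges [array([0.0946, 0.0918, 0.188 ]), array([ 0.0928, -0.1202,  0.188 ])]
jar [-0.0348  0.1701  0.29  ]
box [-0.0357 -0.1528  0.25  ]
[[-0.0004  0.9148  0.4039]
 [ 0.0016  0.4039 -0.9148]
 [-1.      0.0003 -0.0016]]
```

move_arm:
  deltas:
    - {"tx":-0.025,"rx":0.1208,"grip":1}
    - {"tx":-0.025,"rx":0.1208,"grip":1}
    - {"tx":-0.025,"rx":0.1208,"grip":1}
    - {"tx":-0.025,"rx":0.1208,"grip":1}
    - {"tx":-0.025,"rx":0.1208,"grip":1}
    - {"grip":1}

```text
invalid input
```

move_arm:
  deltas:
    - {"ty":0.0114,"tz":-0.0342,"grip":1}
    - {"ty":0.0114,"tz":-0.0342,"grip":1}
    - {"ty":0.0114,"tz":-0.0342,"grip":1}
    - {"ty":0.0114,"tz":-0.0342,"grip":1}
    - {"ty":0.0114,"tz":-0.0342,"grip":1}
    - {"ty":0.0114,"tz":-0.0342,"grip":1}
    - {"ty":0.0114,"tz":-0.0342,"grip":1}
    - {"ty":0.0114,"tz":-0.0342,"grip":1}
    - {"ty":0.0114,"tz":-0.0342,"grip":1}
    - {"ty":0.0114,"tz":-0.0342,"grip":1}
    - {"ty":0.0114,"tz":-0.0342,"grip":1}
    - {"ty":0.0114,"tz":-0.0342,"grip":1}
    - {"ty":0.0114,"tz":-0.0342,"grip":1}
    - {"ty":0.0114,"tz":-0.0342,"grip":1}
    - {"ty":0.0114,"tz":-0.0342,"grip":1}
    - {"ty":0.0114,"tz":-0.0342,"grip":1}
    - {"ty":0.0114,"tz":-0.0342,"grip":1}
    - {"ty":0.0114,"tz":-0.0342,"grip":1}
    - {"grip":1}
    - {"grip":1}

```text
invalid input
```

```bash
cat >> h.py <<'E'
np.set_printoptions(precision=4,suppress=True)
C=np.array([.4553,-.0295,0]);yaw=-.1887
X=np.array([np.cos(yaw),np.sin(yaw),0]);Y=np.array([-np.sin(yaw),np.cos(yaw),0])
loc=lambda p:np.array([(p-C)@X,(p-C)@Y,p[2]])
E
cat > st.py <<'E'
from h import *
import sys
s=get_state();print(s["clock"],"loc",loc(s["position"]),"F",s["wrist_force"],s["opening"],s["joint_pos"]); print(Ro.from_quat(np.roll(s["tool_rot"],-1)).as_matrix()@np.c_[[1,0,0],[0,1,0],[0,0,1]], "X",X)
for n in sys.argv[1:]:
    for v,(a,b,c,d) in {"top":(170,330,160,400),"side":(120,310,200,400)}.items():
        cv2.imwrite(f"pics/{v}{n}.png",cv2.resize(camera(v)[a:b,c:d],None,fx=3,fy=3,interpolation=cv2.INTER_CUBIC))
E
python3 st.py 1
```

```text
0.1 loc [-0.0835 -0.5908  0.2045] F [-0.2944 -0.2046 -0.5922] 0.0940594590205717 [-1.3291  0.2457  1.5589 -0.      1.3387 -0.1741]
[[-0.0004  0.9148  0.4039]
 [ 0.0016  0.4039 -0.9148]
 [-1.      0.0003 -0.0016]] X [ 0.9822 -0.1876  0.    ]
```

move_arm:
  deltas:
    - {"grip":1,"tx":-0.025,"ty":0,"tz":0,"rx":0.1208,"ry":0,"rz":0}
    - {"grip":1,"tx":-0.025,"ty":0,"tz":0,"rx":0.1208,"ry":0,"rz":0}
    - {"grip":1,"tx":-0.025,"ty":0,"tz":0,"rx":0.1208,"ry":0,"rz":0}
    - {"grip":1,"tx":-0.025,"ty":0,"tz":0,"rx":0.1208,"ry":0,"rz":0}
    - {"grip":1,"tx":-0.025,"ty":0,"tz":0,"rx":0.1208,"ry":0,"rz":0}

```text
clock: 0.62
position: [0.2625, -0.5944, 0.3314]
tool_rot: [0.449, 0.546, 0.449, -0.546]
wrist_force: [0.1, -0.2, 0.4]
opening: 0.0639
```

move_arm:
  deltas:
    - {"grip":1,"tx":0,"ty":0.0128,"tz":-0.0385,"rx":0,"ry":0,"rz":0}
    - {"grip":1,"tx":0,"ty":0.0128,"tz":-0.0385,"rx":0,"ry":0,"rz":0}
    - {"grip":1,"tx":0,"ty":0.0128,"tz":-0.0385,"rx":0,"ry":0,"rz":0}
    - {"grip":1,"tx":0,"ty":0.0128,"tz":-0.0385,"rx":0,"ry":0,"rz":0}
    - {"grip":1,"tx":0,"ty":0.0128,"tz":-0.0385,"rx":0,"ry":0,"rz":0}
    - {"grip":1,"tx":0,"ty":0.0128,"tz":-0.0385,"rx":0,"ry":0,"rz":0}
    - {"grip":1,"tx":0,"ty":0.0128,"tz":-0.0385,"rx":0,"ry":0,"rz":0}
    - {"grip":1,"tx":0,"ty":0.0128,"tz":-0.0385,"rx":0,"ry":0,"rz":0}
    - {"grip":1,"tx":0,"ty":0.0128,"tz":-0.0385,"rx":0,"ry":0,"rz":0}
    - {"grip":1,"tx":0,"ty":0.0128,"tz":-0.0385,"rx":0,"ry":0,"rz":0}
    - {"grip":1,"tx":0,"ty":0.0128,"tz":-0.0385,"rx":0,"ry":0,"rz":0}
    - {"grip":1,"tx":0,"ty":0.0128,"tz":-0.0385,"rx":0,"ry":0,"rz":0}
    - {"grip":1,"tx":0,"ty":0.0128,"tz":-0.0385,"rx":0,"ry":0,"rz":0}
    - {"grip":1,"tx":0,"ty":0.0128,"tz":-0.0385,"rx":0,"ry":0,"rz":0}
    - {"grip":1,"tx":0,"ty":0.0128,"tz":-0.0385,"rx":0,"ry":0,"rz":0}
    - {"grip":1,"tx":0,"ty":0.0128,"tz":-0.0385,"rx":0,"ry":0,"rz":0}
    - {"grip":1,"tx":0,"ty":0,"tz":0,"rx":0,"ry":0,"rz":0}
    - {"grip":1,"tx":0,"ty":0,"tz":0,"rx":0,"ry":0,"rz":0}

```text
clock: 2.12
position: [0.5792, -0.0261, 0.3299]
tool_rot: [-0.452, -0.544, -0.452, 0.544]
wrist_force: [0.3, -0.6, -0.3]
opening: 0.0002
```

```bash
python3 st.py 1
```

```text
2.1167 loc [0.1211 0.0266 0.3299] F [ 0.3478 -0.6116 -0.2968] 0.00015715169289732118 [-0.2403  0.0061  1.5949 -0.0003  1.5416  1.5151]
[[-0.001   0.983  -0.1836]
 [-0.0001 -0.1836 -0.983 ]
 [-1.     -0.001   0.0003]] X [ 0.9822 -0.1876  0.    ]
```

View pics/side1.png

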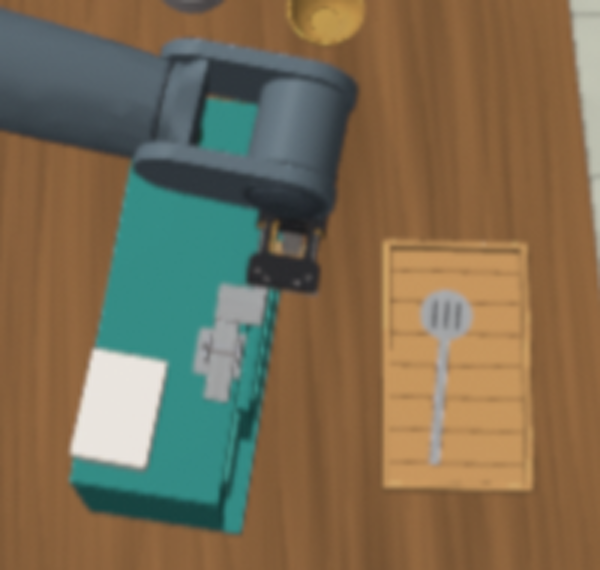

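View pics/top1.png

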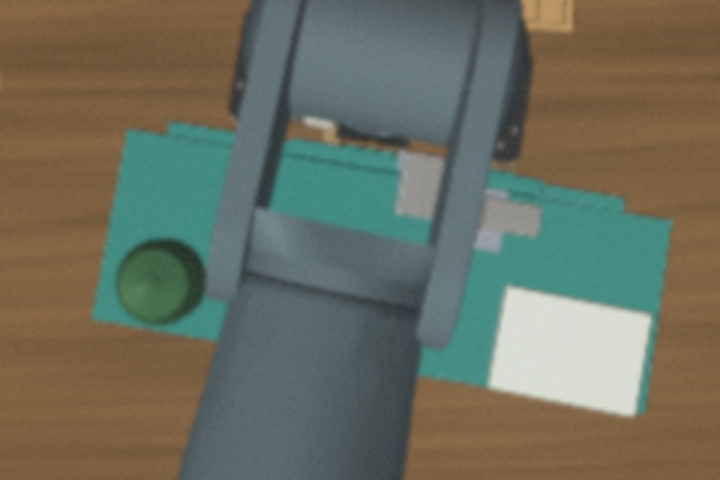

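The path is clear: the shut fingers hang beside the pull on its -y side, and the pad at side (240,303) is free. Next I lower them.

move_arm:
  deltas:
    - {"grip":1,"tx":0.03,"ty":0,"tz":0,"rx":0,"ry":0,"rz":0}
    - {"grip":1,"tx":0.03,"ty":0,"tz":0,"rx":0,"ry":0,"rz":0}
    - {"grip":1,"tx":0.03,"ty":0,"tz":0,"rx":0,"ry":0,"rz":0}
    - {"grip":1,"tx":0.025,"ty":0,"tz":0,"rx":0,"ry":0,"rz":0}
    - {"grip":1,"tx":0.015,"ty":0,"tz":0,"rx":0,"ry":0,"rz":0}
    - {"grip":1,"tx":0.01,"ty":0,"tz":0,"rx":0,"ry":0,"rz":0}
    - {"grip":1,"tx":0,"ty":0,"tz":0,"rx":0,"ry":0,"rz":0}

```text
clock: 2.8
position: [0.5773, -0.0289, 0.1881]
tool_rot: [-0.449, -0.544, -0.451, 0.546]
wrist_force: [-0.5, -0.1, 0.1]
opening: 0.0008
```

```bash
python3 st.py 2
```

```text
2.8 loc [0.1197 0.0235 0.1881] F [-0.5257 -0.0643  0.0515] 0.0007545340176026945 [-0.246   0.0972  1.7581 -0.0001  1.2905  1.5153]
[[-0.0041  0.9819 -0.1893]
 [ 0.0009 -0.1893 -0.9819]
 [-1.     -0.0042 -0.0001]] X [ 0.9822 -0.1876  0.    ]
```

View pics/side2.png

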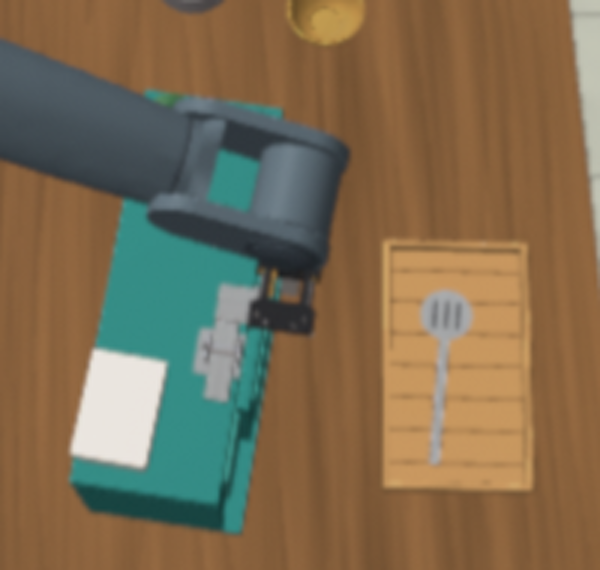

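move_arm:
  deltas:
    - {"grip":1,"tx":0,"ty":0,"tz":-0.008,"rx":0,"ry":0,"rz":0}
    - {"grip":1,"tx":0,"ty":0,"tz":-0.006,"rx":0,"ry":0,"rz":0}
    - {"grip":1,"tx":0,"ty":0,"tz":-0.004,"rx":0,"ry":0,"rz":0}
    - {"grip":1,"tx":0,"ty":0,"tz":-0.006,"rx":0,"ry":0,"rz":0}
    - {"grip":1,"tx":0,"ty":0,"tz":-0.008,"rx":0,"ry":0,"rz":0}
    - {"grip":1,"tx":0,"ty":0,"tz":-0.008,"rx":0,"ry":0,"rz":0}
    - {"grip":1,"tx":0,"ty":0,"tz":-0.008,"rx":0,"ry":0,"rz":0}
    - {"grip":1,"tx":0,"ty":0,"tz":-0.008,"rx":0,"ry":0,"rz":0}
    - {"grip":1,"tx":0,"ty":0,"tz":-0.008,"rx":0,"ry":0,"rz":0}

```text
clock: 3.65
position: [0.5913, 0.0358, 0.1907]
tool_rot: [0.451, 0.545, 0.451, -0.545]
wrist_force: [0.6, -4.5, 2.5]
opening: 0.0006
```

```bash
python3 st.py
```

```text
3.65 loc [0.1213 0.0897 0.1907] F [ 0.5604 -4.4893  2.5391] 0.0005784768368975723 [-0.1306  0.1253  1.7227 -0.0003  1.2931  1.6283]
[[ 0.0005  0.9824 -0.1869]
 [-0.0003 -0.1869 -0.9824]
 [-1.      0.0006  0.0002]] X [ 0.9822 -0.1876  0.    ]
```

move_arm:
  deltas:
    - {"grip":1,"tx":0,"ty":0,"tz":-0.008,"rx":0,"ry":0,"rz":0}
    - {"grip":1,"tx":0,"ty":0,"tz":-0.008,"rx":0,"ry":0,"rz":0}
    - {"grip":1,"tx":0,"ty":0,"tz":-0.008,"rx":0,"ry":0,"rz":0}
    - {"grip":1,"tx":0,"ty":0,"tz":-0.008,"rx":0,"ry":0,"rz":0}
    - {"grip":1,"tx":0,"ty":0,"tz":-0.008,"rx":0,"ry":0,"rz":0}
    - {"grip":1,"tx":0,"ty":0,"tz":-0.008,"rx":0,"ry":0,"rz":0}
    - {"grip":1,"tx":0,"ty":0,"tz":-0.006,"rx":0,"ry":0,"rz":0}
    - {"grip":1,"tx":0,"ty":0,"tz":-0.003,"rx":0,"ry":0,"rz":0}
    - {"grip":1,"tx":0,"ty":0,"tz":-0.002,"rx":0,"ry":0,"rz":0}
    - {"grip":1,"tx":0,"ty":0,"tz":-0.002,"rx":0,"ry":0,"rz":0}

```text
clock: 4.48
position: [0.6022, 0.0951, 0.1903]
tool_rot: [-0.451, -0.545, -0.451, 0.545]
wrist_force: [1.1, -4.5, 1.8]
opening: 0.0004
```

```bash
python3 st.py
```

```text
4.4833 loc [0.1209 0.15   0.1903] F [ 1.0923 -4.5248  1.7692] 0.00039132996901158445 [-0.029   0.1664  1.6776 -0.0001  1.2982  1.73  ]
[[-0.0006  0.9823 -0.1871]
 [-0.0001 -0.1871 -0.9823]
 [-1.     -0.0006  0.0002]] X [ 0.9822 -0.1876  0.    ]
```

move_arm:
  deltas:
    - {"grip":1,"tx":0,"ty":0,"tz":-0.002,"rx":0,"ry":0,"rz":0}
    - {"grip":1,"tx":0,"ty":0,"tz":-0.002,"rx":0,"ry":0,"rz":0}
    - {"grip":1,"tx":0,"ty":0,"tz":-0.002,"rx":0,"ry":0,"rz":0}

```text
clock: 4.73
position: [0.6034, 0.1009, 0.1903]
tool_rot: [-0.451, -0.545, -0.451, 0.545]
wrist_force: [1.3, -4.0, 2.4]
opening: 0.0005
```

move_arm:
  deltas:
    - {"grip":1,"tx":0,"ty":0,"tz":-0.001,"rx":0,"ry":0,"rz":0}
    - {"grip":1,"tx":0,"ty":0,"tz":-0.001,"rx":0,"ry":0,"rz":0}
    - {"grip":1,"tx":0,"ty":0,"tz":-0.001,"rx":0,"ry":0,"rz":0}

```text
clock: 4.98
position: [0.6039, 0.1038, 0.1903]
tool_rot: [-0.451, -0.545, -0.451, 0.545]
wrist_force: [1.2, -4.1, 1.4]
opening: 0.0005
```

move_arm:
  deltas:
    - {"grip":1,"tx":0,"ty":0,"tz":-0.001,"rx":0,"ry":0,"rz":0}
    - {"grip":1,"tx":0,"ty":0,"tz":-0.001,"rx":0,"ry":0,"rz":0}
    - {"grip":1,"tx":0,"ty":0,"tz":-0.001,"rx":0,"ry":0,"rz":0}
    - {"grip":1,"tx":0,"ty":0,"tz":-0.001,"rx":0,"ry":0,"rz":0}

```text
clock: 5.32
position: [0.6043, 0.1058, 0.1903]
tool_rot: [-0.452, -0.543, -0.45, 0.546]
wrist_force: [-2.9, -12.6, 2.8]
opening: 0.0006
```

move_arm:
  deltas:
    - {"grip":1,"tx":0,"ty":0,"tz":-0.001,"rx":0,"ry":0,"rz":0}
    - {"grip":1,"tx":0,"ty":0,"tz":-0.001,"rx":0,"ry":0,"rz":0}
    - {"grip":1,"tx":0,"ty":0,"tz":-0.001,"rx":0,"ry":0,"rz":0}

```text
clock: 5.57
position: [0.6043, 0.1059, 0.1904]
tool_rot: [-0.453, -0.541, -0.449, 0.548]
wrist_force: [-5.0, -23.3, 3.6]
opening: 0.0008
```

Force rose to 23 N with no further travel, so the door is at its stop. I'll hold briefly, back off, lift and look.

move_arm:
  deltas:
    - {"grip":1,"tx":0,"ty":0,"tz":0,"rx":0,"ry":0,"rz":0}
    - {"grip":1,"tx":0,"ty":0,"tz":0,"rx":0,"ry":0,"rz":0}
    - {"grip":1,"tx":0,"ty":0,"tz":0,"rx":0,"ry":0,"rz":0}
    - {"grip":1,"tx":0,"ty":0,"tz":0.01,"rx":0,"ry":0,"rz":0}
    - {"grip":1,"tx":0,"ty":0,"tz":0.02,"rx":0,"ry":0,"rz":0}
    - {"grip":1,"tx":-0.03,"ty":0,"tz":0,"rx":0,"ry":0,"rz":0}
    - {"grip":1,"tx":-0.03,"ty":0,"tz":0,"rx":0,"ry":0,"rz":0}
    - {"grip":1,"tx":-0.03,"ty":0,"tz":0,"rx":0,"ry":0,"rz":0}
    - {"grip":1,"tx":-0.03,"ty":0,"tz":0,"rx":0,"ry":0,"rz":0}
    - {"grip":1,"tx":0,"ty":0,"tz":0,"rx":0,"ry":0,"rz":0}
    - {"grip":1,"tx":0,"ty":0,"tz":0,"rx":0,"ry":0,"rz":0}

```text
clock: 6.48
position: [0.6002, 0.0823, 0.3121]
tool_rot: [0.451, 0.546, 0.451, -0.543]
wrist_force: [0.6, -0.2, 0.2]
opening: 0.0007
```

```bash
python3 st.py 3
```

```text
6.4833 loc [0.1214 0.137  0.3121] F [ 0.5667 -0.1967  0.2389] 0.0007002763351538674 [-0.0517  0.0728  1.5577  0.0021  1.5081  1.7064]
[[ 0.003   0.9825 -0.1863]
 [ 0.0019 -0.1863 -0.9825]
 [-1.      0.0026 -0.0024]] X [ 0.9822 -0.1876  0.    ]
```

View pics/side3.png

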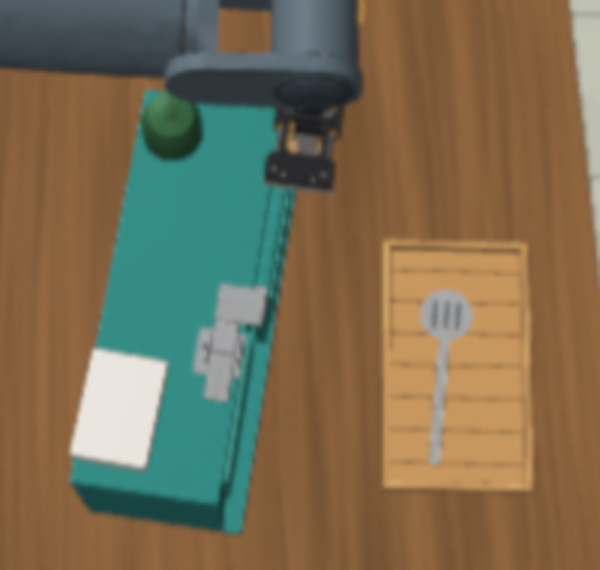

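View pics/top3.png

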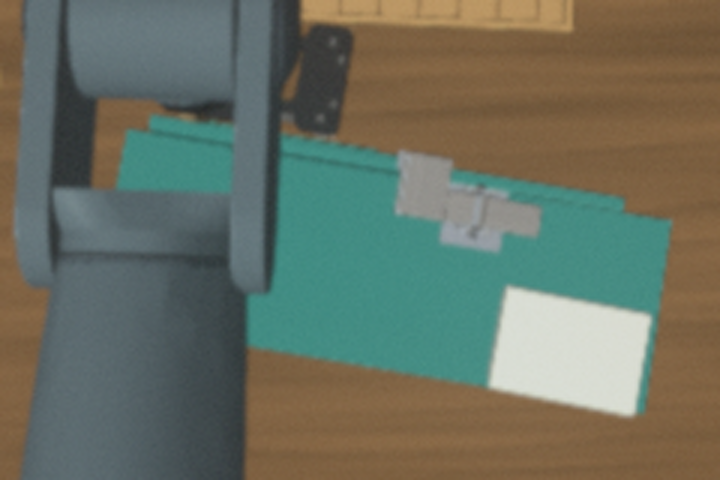

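The door now ends at side (262,325), shut. The jar, box and catch are unmoved. Next, over the pad.

move_arm:
  deltas:
    - {"grip":1,"tx":0,"ty":-0.008,"tz":0.026,"rx":0,"ry":0,"rz":0}
    - {"grip":1,"tx":0,"ty":-0.008,"tz":0.026,"rx":0,"ry":0,"rz":0}
    - {"grip":1,"tx":0,"ty":-0.008,"tz":0.026,"rx":0,"ry":0,"rz":0}
    - {"grip":1,"tx":0,"ty":-0.008,"tz":0.026,"rx":0,"ry":0,"rz":0}
    - {"grip":1,"tx":0,"ty":-0.008,"tz":0.026,"rx":0,"ry":0,"rz":0}
    - {"grip":1,"tx":0,"ty":-0.008,"tz":0.026,"rx":0,"ry":0,"rz":0}
    - {"grip":1,"tx":0.015,"ty":0,"tz":0,"rx":0,"ry":0,"rz":0}
    - {"grip":1,"tx":0.015,"ty":0,"tz":0,"rx":0,"ry":0,"rz":0}
    - {"grip":1,"tx":0,"ty":0,"tz":0,"rx":0,"ry":0,"rz":0}
    - {"grip":1,"tx":0,"ty":0,"tz":0,"rx":0,"ry":0,"rz":0}
    - {"grip":1,"tx":0,"ty":0,"tz":0,"rx":0,"ry":0,"rz":0}

```text
clock: 7.5
position: [0.5233, -0.0626, 0.28]
tool_rot: [-0.45, -0.545, -0.451, 0.545]
wrist_force: [-1.0, 0.7, -0.2]
opening: 0.0004
```

```bash
python3 st.py 4
```

```text
7.5 loc [ 0.073  -0.0198  0.28  ] F [-1.0099  0.746  -0.2114] 0.0004229815255487926 [-0.3346 -0.1007  1.7867  0.0004  1.4569  1.4239]
[[-0.0011  0.9824 -0.1866]
 [ 0.0008 -0.1866 -0.9824]
 [-1.     -0.0013 -0.0006]] X [ 0.9822 -0.1876  0.    ]
```

View pics/side4.png

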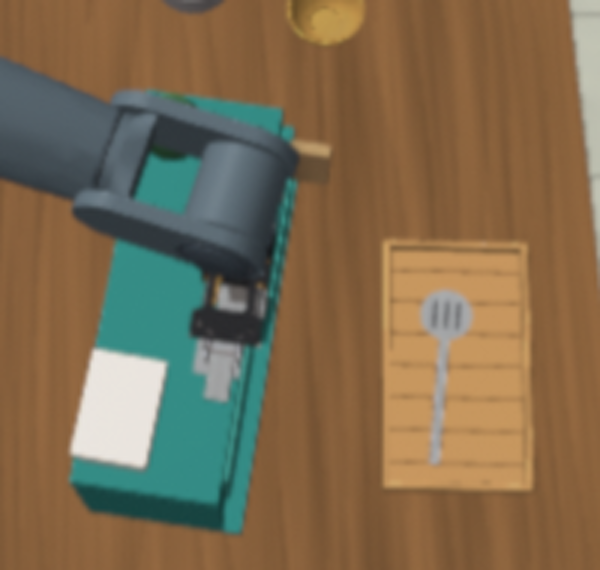

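The gripper is centred over the pad, the pull sits at its shut position at (310,160), and nothing else has moved. I'll creep down.

move_arm:
  deltas:
    - {"grip":1,"tx":0.004,"ty":0,"tz":0,"rx":0,"ry":0,"rz":0}
    - {"grip":1,"tx":0.004,"ty":0,"tz":0,"rx":0,"ry":0,"rz":0}
    - {"grip":1,"tx":0.003,"ty":0,"tz":0,"rx":0,"ry":0,"rz":0}
    - {"grip":1,"tx":0.002,"ty":0,"tz":0,"rx":0,"ry":0,"rz":0}
    - {"grip":1,"tx":0.001,"ty":0,"tz":0,"rx":0,"ry":0,"rz":0}
    - {"grip":1,"tx":0.001,"ty":0,"tz":0,"rx":0,"ry":0,"rz":0}
    - {"grip":1,"tx":0.001,"ty":0,"tz":0,"rx":0,"ry":0,"rz":0}

```text
clock: 8.18
position: [0.5235, -0.0631, 0.2644]
tool_rot: [0.451, 0.545, 0.451, -0.545]
wrist_force: [1.1, 0.4, 0.8]
opening: 0.0005
```

move_arm:
  deltas:
    - {"grip":1,"tx":0.001,"ty":0,"tz":0,"rx":0,"ry":0,"rz":0}
    - {"grip":1,"tx":0.001,"ty":0,"tz":0,"rx":0,"ry":0,"rz":0}
    - {"grip":1,"tx":0.001,"ty":0,"tz":0,"rx":0,"ry":0,"rz":0}
    - {"grip":1,"tx":0.001,"ty":0,"tz":0,"rx":0,"ry":0,"rz":0}

```text
clock: 8.52
position: [0.5235, -0.0631, 0.2604]
tool_rot: [0.451, 0.545, 0.451, -0.545]
wrist_force: [0.3, 0.7, -0.4]
opening: 0.0002
```

move_arm:
  deltas:
    - {"grip":1,"tx":0.001,"ty":0,"tz":0,"rx":0,"ry":0,"rz":0}
    - {"grip":1,"tx":0.001,"ty":0,"tz":0,"rx":0,"ry":0,"rz":0}

```text
clock: 8.68
position: [0.5234, -0.0631, 0.2584]
tool_rot: [-0.451, -0.545, -0.451, 0.545]
wrist_force: [0.7, -0.1, 0.3]
opening: 0.0001
```

move_arm:
  deltas:
    - {"grip":1,"tx":0.001,"ty":0,"tz":0,"rx":0,"ry":0,"rz":0}
    - {"grip":1,"tx":0.001,"ty":0,"tz":0,"rx":0,"ry":0,"rz":0}
    - {"grip":1,"tx":0.001,"ty":0,"tz":0,"rx":0,"ry":0,"rz":0}

```text
clock: 8.93
position: [0.5234, -0.063, 0.2553]
tool_rot: [-0.451, -0.545, -0.451, 0.545]
wrist_force: [-0.1, -0.3, 1.6]
opening: 0.0005
```

move_arm:
  deltas:
    - {"grip":1,"tx":0.001,"ty":0,"tz":0,"rx":0,"ry":0,"rz":0}
    - {"grip":1,"tx":0.001,"ty":0,"tz":0,"rx":0,"ry":0,"rz":0}

```text
clock: 9.1
position: [0.5234, -0.0631, 0.2534]
tool_rot: [0.451, 0.545, 0.451, -0.545]
wrist_force: [-0.2, 0.0, -1.0]
opening: 0.0006
```

move_arm:
  deltas:
    - {"grip":1,"tx":0.001,"ty":0,"tz":0,"rx":0,"ry":0,"rz":0}
    - {"grip":1,"tx":0.001,"ty":0,"tz":0,"rx":0,"ry":0,"rz":0}

```text
clock: 9.27
position: [0.5234, -0.0631, 0.2514]
tool_rot: [0.451, 0.545, 0.451, -0.545]
wrist_force: [0.1, -0.0, 0.0]
opening: 0.0006
```

move_arm:
  deltas:
    - {"grip":1,"tx":0.001,"ty":0,"tz":0,"rx":0,"ry":0,"rz":0}
    - {"grip":1,"tx":0.001,"ty":0,"tz":0,"rx":0,"ry":0,"rz":0}

```text
clock: 9.43
position: [0.5234, -0.0631, 0.2494]
tool_rot: [-0.451, -0.545, -0.451, 0.545]
wrist_force: [0.3, -0.2, 0.2]
opening: 0.0007
```

move_arm:
  deltas:
    - {"grip":1,"tx":0.001,"ty":0,"tz":0,"rx":0,"ry":0,"rz":0}
    - {"grip":1,"tx":0.001,"ty":0,"tz":0,"rx":0,"ry":0,"rz":0}

```text
clock: 9.6
position: [0.5236, -0.063, 0.248]
tool_rot: [0.451, 0.545, 0.451, -0.545]
wrist_force: [-1.2, 0.8, 4.8]
opening: 0.0005
```

move_arm:
  deltas:
    - {"grip":1,"tx":0.001,"ty":0,"tz":0,"rx":0,"ry":0,"rz":0}
    - {"grip":1,"tx":0.001,"ty":0,"tz":0,"rx":0,"ry":0,"rz":0}

```text
clock: 9.77
position: [0.5238, -0.0627, 0.247]
tool_rot: [0.451, 0.545, 0.451, -0.544]
wrist_force: [-2.3, 2.4, 7.9]
opening: 0.0003
```

move_arm:
  deltas:
    - {"grip":1,"tx":0.001,"ty":0,"tz":0,"rx":0,"ry":0,"rz":0}
    - {"grip":1,"tx":0.001,"ty":0,"tz":0,"rx":0,"ry":0,"rz":0}

```text
clock: 9.93
position: [0.5241, -0.0625, 0.2452]
tool_rot: [0.451, 0.546, 0.451, -0.544]
wrist_force: [-1.9, 3.2, 6.8]
opening: 0.0005
```

move_arm:
  deltas:
    - {"grip":1,"tx":0.001,"ty":0,"tz":0,"rx":0,"ry":0,"rz":0}
    - {"grip":1,"tx":0.001,"ty":0,"tz":0,"rx":0,"ry":0,"rz":0}

```text
clock: 10.1
position: [0.5243, -0.0624, 0.2431]
tool_rot: [0.451, 0.546, 0.451, -0.544]
wrist_force: [0.6, 3.3, 7.4]
opening: 0.0004
```

move_arm:
  deltas:
    - {"grip":1,"tx":0.001,"ty":0,"tz":0,"rx":0,"ry":0,"rz":0}
    - {"grip":1,"tx":0.001,"ty":0,"tz":0,"rx":0,"ry":0,"rz":0}

```text
clock: 10.27
position: [0.5244, -0.0625, 0.2409]
tool_rot: [0.451, 0.546, 0.45, -0.544]
wrist_force: [-0.4, 2.1, 4.4]
opening: 0.0006
```

move_arm:
  deltas:
    - {"grip":1,"tx":0.001,"ty":0,"tz":0,"rx":0,"ry":0,"rz":0}
    - {"grip":1,"tx":0.001,"ty":0,"tz":0,"rx":0,"ry":0,"rz":0}

```text
clock: 10.43
position: [0.524, -0.0629, 0.2381]
tool_rot: [0.451, 0.545, 0.45, -0.544]
wrist_force: [1.7, 2.3, 2.0]
opening: 0.0005
```

move_arm:
  deltas:
    - {"grip":1,"tx":0.001,"ty":0,"tz":0,"rx":0,"ry":0,"rz":0}
    - {"grip":1,"tx":0.001,"ty":0,"tz":0,"rx":0,"ry":0,"rz":0}

```text
clock: 10.6
position: [0.5232, -0.0632, 0.235]
tool_rot: [-0.451, -0.545, -0.451, 0.545]
wrist_force: [0.5, 0.6, 0.9]
opening: 0.0009
```

move_arm:
  deltas:
    - {"grip":1,"tx":0.001,"ty":0,"tz":0,"rx":0,"ry":0,"rz":0}
    - {"grip":1,"tx":0.001,"ty":0,"tz":0,"rx":0,"ry":0,"rz":0}

```text
clock: 10.77
position: [0.5228, -0.0632, 0.2325]
tool_rot: [-0.45, -0.544, -0.451, 0.545]
wrist_force: [0.4, 0.4, -0.4]
opening: 0.0001
```

move_arm:
  deltas:
    - {"grip":1,"tx":0.001,"ty":0,"tz":0,"rx":0,"ry":0,"rz":0}
    - {"grip":1,"tx":0,"ty":0,"tz":0,"rx":0,"ry":0,"rz":0}

```text
clock: 10.93
position: [0.523, -0.0631, 0.2317]
tool_rot: [-0.45, -0.544, -0.451, 0.545]
wrist_force: [-1.1, 0.3, 0.8]
opening: 0.0003
```

move_arm:
  deltas:
    - {"grip":1,"tx":0.0005,"ty":0,"tz":0,"rx":0,"ry":0,"rz":0}
    - {"grip":1,"tx":0.0005,"ty":0,"tz":0,"rx":0,"ry":0,"rz":0}

```text
clock: 11.1
position: [0.5234, -0.0631, 0.2314]
tool_rot: [-0.451, -0.545, -0.451, 0.545]
wrist_force: [0.1, -0.2, -0.1]
opening: 0.0003
```

move_arm:
  deltas:
    - {"grip":1,"tx":0.0005,"ty":0,"tz":0,"rx":0,"ry":0,"rz":0}
    - {"grip":1,"tx":0.0005,"ty":0,"tz":0,"rx":0,"ry":0,"rz":0}

```text
clock: 11.27
position: [0.5234, -0.063, 0.2304]
tool_rot: [-0.451, -0.545, -0.451, 0.545]
wrist_force: [-0.2, -0.3, 0.3]
opening: 0.0008
```

move_arm:
  deltas:
    - {"grip":1,"tx":0.0005,"ty":0,"tz":0,"rx":0,"ry":0,"rz":0}
    - {"grip":1,"tx":0.0005,"ty":0,"tz":0,"rx":0,"ry":0,"rz":0}

```text
clock: 11.43
position: [0.5234, -0.063, 0.2294]
tool_rot: [0.451, 0.545, 0.451, -0.545]
wrist_force: [-1.1, 0.6, 0.3]
opening: 0.0001
```

move_arm:
  deltas:
    - {"grip":1,"tx":0.0005,"ty":0,"tz":0,"rx":0,"ry":0,"rz":0}
    - {"grip":1,"tx":0.0005,"ty":0,"tz":0,"rx":0,"ry":0,"rz":0}

```text
clock: 11.6
position: [0.5234, -0.063, 0.2284]
tool_rot: [0.451, 0.545, 0.451, -0.545]
wrist_force: [0.1, 0.5, -0.2]
opening: 0.0007
```

move_arm:
  deltas:
    - {"grip":1,"tx":0.0005,"ty":0,"tz":0,"rx":0,"ry":0,"rz":0}
    - {"grip":1,"tx":0.0005,"ty":0,"tz":0,"rx":0,"ry":0,"rz":0}

```text
clock: 11.77
position: [0.5235, -0.0631, 0.2277]
tool_rot: [0.451, 0.545, 0.451, -0.545]
wrist_force: [-1.9, -0.2, 3.0]
opening: 0.0006
```

Contact is at the bottom, so I'll use small single steps now.

move_arm:
  deltas:
    - {"grip":1,"tx":0.0005,"ty":0,"tz":0,"rx":0,"ry":0,"rz":0}
    - {"grip":1,"tx":0,"ty":0,"tz":0,"rx":0,"ry":0,"rz":0}

```text
clock: 11.93
position: [0.5235, -0.0631, 0.2276]
tool_rot: [0.451, 0.545, 0.451, -0.545]
wrist_force: [-1.7, 0.1, 3.5]
opening: 0.0007
```

move_arm:
  deltas:
    - {"grip":1,"tx":0.0005,"ty":0,"tz":0,"rx":0,"ry":0,"rz":0}
    - {"grip":1,"tx":0,"ty":0,"tz":0,"rx":0,"ry":0,"rz":0}

```text
clock: 12.1
position: [0.5236, -0.0631, 0.2274]
tool_rot: [0.451, 0.545, 0.451, -0.545]
wrist_force: [-3.1, 0.2, 6.3]
opening: 0.0008
```

move_arm:
  deltas:
    - {"grip":1,"tx":0.0006,"ty":0,"tz":0,"rx":0,"ry":0,"rz":0}
    - {"grip":1,"tx":0,"ty":0,"tz":0,"rx":0,"ry":0,"rz":0}

```text
clock: 12.27
position: [0.5237, -0.0632, 0.2272]
tool_rot: [0.451, 0.545, 0.451, -0.545]
wrist_force: [-3.8, 1.4, 7.3]
opening: 0.0006
```

move_arm:
  deltas:
    - {"grip":1,"tx":0.0006,"ty":0,"tz":0,"rx":0,"ry":0,"rz":0}
    - {"grip":1,"tx":0,"ty":0,"tz":0,"rx":0,"ry":0,"rz":0}

```text
clock: 12.43
position: [0.5237, -0.0632, 0.227]
tool_rot: [0.451, 0.545, 0.45, -0.545]
wrist_force: [-3.6, 1.4, 9.8]
opening: 0.0004
```

move_arm:
  deltas:
    - {"grip":1,"tx":0.0006,"ty":0,"tz":0,"rx":0,"ry":0,"rz":0}
    - {"grip":1,"tx":0,"ty":0,"tz":0,"rx":0,"ry":0,"rz":0}

```text
clock: 12.6
position: [0.5237, -0.0632, 0.2268]
tool_rot: [0.451, 0.545, 0.45, -0.545]
wrist_force: [-5.3, 1.3, 11.2]
opening: 0.0006
```

move_arm:
  deltas:
    - {"grip":1,"tx":0.0003,"ty":0,"tz":0,"rx":0,"ry":0,"rz":0}
    - {"grip":1,"tx":0,"ty":0,"tz":0,"rx":0,"ry":0,"rz":0}

```text
clock: 12.77
position: [0.5238, -0.0632, 0.2267]
tool_rot: [0.451, 0.545, 0.45, -0.545]
wrist_force: [-5.7, 1.1, 11.6]
opening: 0.0005
```

move_arm:
  deltas:
    - {"grip":1,"tx":0.0003,"ty":0,"tz":0,"rx":0,"ry":0,"rz":0}
    - {"grip":1,"tx":0,"ty":0,"tz":0,"rx":0,"ry":0,"rz":0}
    - {"grip":1,"tx":0,"ty":0,"tz":0,"rx":0,"ry":0,"rz":0}
    - {"grip":1,"tx":0,"ty":0,"tz":0,"rx":0,"ry":0,"rz":0}
    - {"grip":1,"tx":0,"ty":0,"tz":0,"rx":0,"ry":0,"rz":0}
    - {"grip":1,"tx":0,"ty":0,"tz":0,"rx":0,"ry":0,"rz":0}
    - {"grip":1,"tx":0,"ty":0,"tz":0,"rx":0,"ry":0,"rz":0}
    - {"grip":1,"tx":0,"ty":0,"tz":0,"rx":0,"ry":0,"rz":0}

```text
clock: 13.43
position: [0.5238, -0.0633, 0.2266]
tool_rot: [0.451, 0.545, 0.45, -0.545]
wrist_force: [-5.4, 0.7, 12.6]
opening: 0.0005
```

```bash
python3 st.py 5
```

```text
13.4333 loc [ 0.0736 -0.0203  0.2266] F [-5.3584  0.7371 12.6477] 0.0004544575495741643 [-0.335  -0.0634  1.8488 -0.0005  1.3548  1.4239]
[[ 0.0011  0.9824 -0.187 ]
 [-0.0009 -0.187  -0.9824]
 [-1.      0.0013  0.0007]] X [ 0.9822 -0.1876  0.    ]
```

View pics/side5.png

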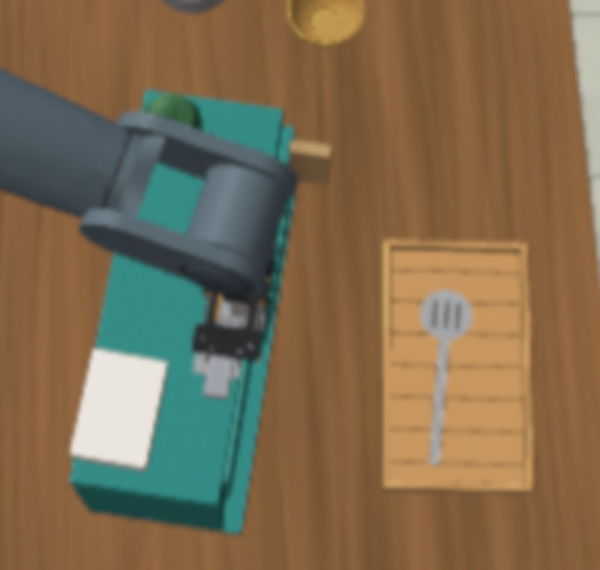

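The press held at about 13.8 N for 0.6 s, and the pull is still at the shut position, (310,160). I'll lift off and move aside to check the catch.

move_arm:
  deltas:
    - {"grip":1,"tx":-0.002,"ty":0,"tz":0,"rx":0,"ry":0,"rz":0}
    - {"grip":1,"tx":-0.004,"ty":0,"tz":0,"rx":0,"ry":0,"rz":0}
    - {"grip":1,"tx":-0.015,"ty":0,"tz":0,"rx":0,"ry":0,"rz":0}
    - {"grip":1,"tx":-0.03,"ty":0,"tz":0,"rx":0,"ry":0,"rz":0}
    - {"grip":1,"tx":-0.03,"ty":0,"tz":0,"rx":0,"ry":0,"rz":0}
    - {"grip":1,"tx":-0.03,"ty":0,"tz":0,"rx":0,"ry":0,"rz":0}
    - {"grip":1,"tx":0,"ty":0,"tz":0.03,"rx":0,"ry":0,"rz":0}
    - {"grip":1,"tx":0,"ty":0,"tz":0.03,"rx":0,"ry":0,"rz":0}
    - {"grip":1,"tx":0,"ty":0,"tz":0.03,"rx":0,"ry":0,"rz":0}
    - {"grip":1,"tx":0,"ty":0,"tz":0.03,"rx":0,"ry":0,"rz":0}
    - {"grip":1,"tx":0,"ty":0,"tz":0.03,"rx":0,"ry":0,"rz":0}
    - {"grip":1,"tx":0,"ty":0,"tz":0.03,"rx":0,"ry":0,"rz":0}
    - {"grip":1,"tx":0,"ty":0,"tz":0.03,"rx":0,"ry":0,"rz":0}
    - {"grip":1,"tx":0,"ty":0,"tz":0.03,"rx":0,"ry":0,"rz":0}
    - {"grip":1,"tx":0,"ty":0,"tz":0,"rx":0,"ry":0,"rz":0}
    - {"grip":1,"tx":0,"ty":0,"tz":0,"rx":0,"ry":0,"rz":0}

```text
clock: 14.87
position: [0.4781, -0.2997, 0.3341]
tool_rot: [0.45, 0.545, 0.451, -0.545]
wrist_force: [-0.1, 0.1, 0.1]
opening: 0.0
```

```bash
python3 st.py 6
```

```text
14.8667 loc [ 0.073  -0.2612  0.3341] F [-0.1418  0.113   0.05  ] 2.9005203371988003e-06 [-0.7611 -0.0331  1.6264  0.0003  1.5498  1.0003]
[[-0.0008  0.9819 -0.1894]
 [ 0.0012 -0.1894 -0.9819]
 [-1.     -0.0011 -0.0011]] X [ 0.9822 -0.1876  0.    ]
```

View pics/side6.png

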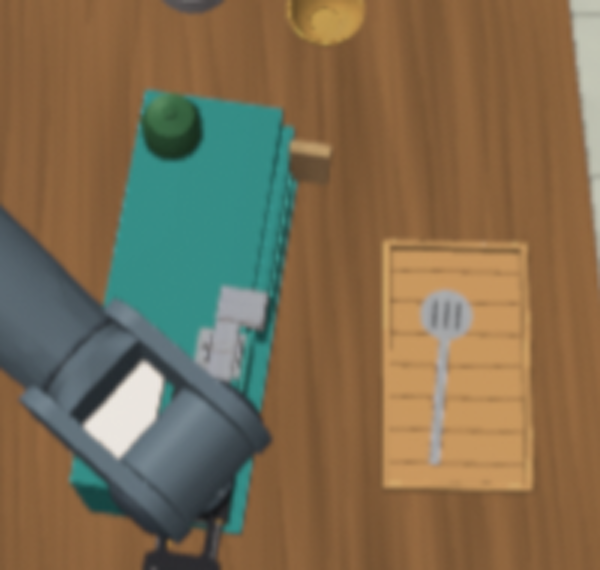

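View pics/top6.png

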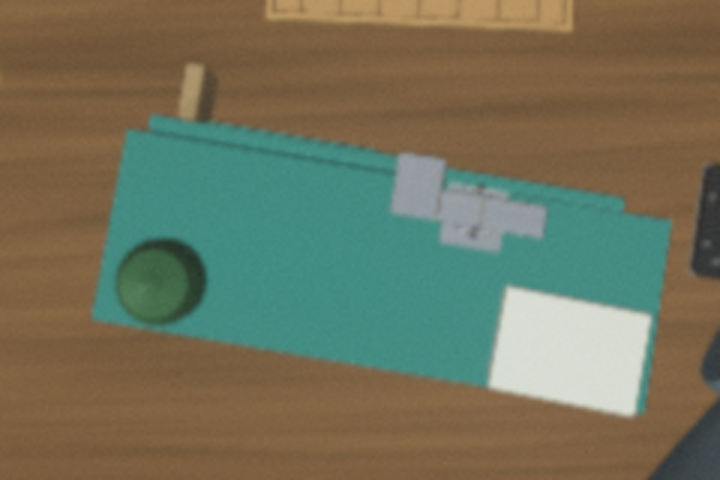

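The catch is level-to-over: its shading has changed and both ends have shifted outward, with the pad at top (418,185). The door is shut with the pull at (195,92), and the jar and box are unmoved. I'll hand in.

```bash
python3 -c "
from station import *
print(close_job())"
```

```text
the job is handed in; nothing more can be done
None
```

I shut the door, snapped the catch over and pressed it home, then handed the job in at about 15 s on the robot's clock. The hand-in gave no verdict.

- **Door:** I pushed it shut by the pull with closed fingers. It met the stop, where the force rose to about 23 N with no further travel, and the later pictures show it still shut.
- **Catch:** It took about 8 N at first, then the force fell to zero as it snapped over. I felt the bottom at a fingertip height of about 0.228 m. The press then held for about 0.6 s at 12.6 N downward, or 13.8 N in total with a sideways part of about 5 N. No reading on the catch went above 13.8 N.
- **Last check:** After lifting clear, the wrist force read about zero. The pictures showed the catch over, and the jar, box, tray and spoon where they stood. The tumbler, tiffin and the whole bowl were out of the later cropped pictures, but the arm stayed well clear of them.

I judged the catch angle only from the pictures and the contact height, since it can't be read directly. The first move calls were refused as invalid before anything moved, because each row needed all its fields.

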